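Tip a dispenser carton onto its back and load it into its sprung holder

TASK

Load the cardboard carton into the wooden holder: push it high on the side with the tear-out opening so that it topples onto its back, opening upward and top end towards the holder, then slide it along the table into the holder against the sprung plate until both catches have snapped out behind it. Do not lift the carton off the table, press on it slowly and never with more than 25 newtons or it is crushed, and leave the jar, the shaker and the pot standing where they are.

Things in the scene. Friction and masses are not known exactly. Their poses are not given: they have to be found in the camera images.
- carton: plain cardboard carton, rigid box 45 (x) by 80 (y) by 130 mm (z), 0.2 to 0.42 kg, mass centred; starts standing, back to the holder's mouth. Origin: centre of the bottom end, z along its length to the top end; front (-x face) with a dark tear-out opening near the top, back (+x face) plain. Lying on its back, origin = centre of the trailing end, 22.5 mm above the table; sliding friction 1 to 4 N.
- push_point (a point): middle of the carton's front face at the height to push it over, 110 mm above its bottom end (22.5 mm to -x of its axis). Pushed here along the carton's +x it tips about its lower back edge without slipping and falls by itself once tilted past 19 degrees; pushed below 45 mm it may only slide.
- holder: the holder's two wooden guide blocks, fixed on the table, 30 mm high, 12 mm thick, no floor between. Origin: on the table, middle of the mouth; +x runs into the holder, z up. They flare from 84 mm apart at x = 0 to about 122 at x = -45 mm and line up a carton pushed in within 8 mm and 0.1 rad of the middle. The sprung tray follows in line, its front edge 2 to 18 mm behind x = 0 (not measured).
- plate (a joint): sprung plate at the end of the U-shaped wooden tray (rails 30 mm high, inner faces y = +-43, outer +-55, 188 mm long, end wall 36 high, no floor). Plate 72 mm wide, 33 high, face 148.4 mm behind the tray's front edge at value 0; value (m) grows when pressed. Spring 5 N/mm; 3.6 mm (18 N) when home. The catches snap at 17 to 20 N of push; 25 N come 1 to 1.5 mm further: stop by force.
- catch_a (a joint): metal catch in the tray's +y rail: a nose 9 to 26 mm above the table, 7 mm into the tray; ramp towards the mouth, square holding face 22 mm behind the tray's front edge (where the carton's trailing end stands when home). Value (m): 0 when out, 2 to 7 mm while the carton's side presses it back; a light spring (1 to 3 N) snaps it out behind the carton's end. Pass the ramps slowly.
- catch_b (a joint): the same catch in the -y rail, mirror image: 0 when out, 2 to 7 mm when pressed back. The gap between the two noses is 72 mm, so what pushes the carton in the last stretch must be narrower.
- salt_shaker: bystander: glass salt shaker with a grey domed cap, 44 mm across, 90 mm tall, standing loose beside the holder, on the side away from the robot. Origin: centre of its underside, z up.
- spice_jar: bystander: spice jar with a yellow cap, 45 mm across, 100 mm tall, standing loose beyond the end wall. Origin: centre of its underside, z up.
- balm_pot: bystander: small round pot with a red lid, 58 mm across, 50 mm tall, standing loose behind the carton, on the side of its front, about 130 mm from it. Origin: centre of its underside, z up.

How it is judged:
By the outcome, as a careful person would: the job done as asked, in the order asked, and still so for the second after the job is handed in, with the robot touching nothing.
It also fails if it takes over 62 s, if anything falls off the work surface, if the arm or the gripper's body presses on something with over 40 N, if the wrist force passes 120 N, or if a joint passes its speed limit or range.

ROBOT

A 7-joint arm with a two-finger parallel gripper is mounted at the origin on the work surface; the furniture and walls round the work are solid. World frame = base frame: x ahead of the robot, y to its left, z up, the work surface at z = 0. Lengths are in m, angles in rad, forces in N, time in s.
With the tool pointing down it reaches from about 0.425 to 0.875 m from the base axis. Payload 8.4 kg.
Tool frame: the origin (TCP) lies midway between the tips of the shut fingers; the grasp point (between the pads) lies 19 mm behind it; z points along the fingers, y is the line along which they close (so a half turn about z gives the same grasp; the last joint's range is limited). The gripper opens to 85 mm and grips with 20 to 120 N. Pads are 22 mm wide; open, the fingers measure 114 mm over their backs; the gripper's body (76 mm by 85 mm) begins 54 mm behind the grasp point. The pads swing forward as they close: fully open they stand 13 mm farther back than shut.
Start: joints at [1.035, 0.333, 0.04, 1.465, -0.013, 1.343, -0.059], TCP at [0.275, -0.589, 0.231] pointing down, gripper open.
Joint ranges: [-2.58, 2.58], [-0.38, 2.09], [-1.3, 1.39], [0.25, 2.4], [-1.5, 4.64], [0.08, 2.09], [-2.65, 2.65]. Speed limits (rad/s): [2.22, 2.22, 2.79, 2.79, 3.14, 3.14, 3.14].

INTERFACE

Orientations are given as a unit quaternion [x, y, z, w].
In Python, from workcell import r gives the robot as it stands. The module is installed in compiled form; this text tells all that it offers.
- The arm moves only by the shell command python3 -m inch 'ROWS' [OPENING] [FORCE]. ROWS is JSON, one flat list of numbers, 4 for each row, row after row: the shift along the tool's x, y, z in m, then the turn about the tool's z in rad. A call has 1 to 20 rows; each row is the pose to reach, as a shift and turn from the pose commanded when the call began, along the tool's axes at that moment; what a row does not reach only later rows make up. A row lasts 1/12 s, in which the tool goes at most 41.7 mm and 7.16 degrees, less where a joint would pass 70% of its speed; a pose out of reach is approached as far as the arm can. A call with a gripper value outside its range is refused whole. OPENING is the finger opening in m, from 0 to 0.0854, set as the call begins (- or left out, the last holds). The fingers move at their own pace and stop on an object; FORCE is the grip in N (left out, the last holds). Time passes only in rows, so rows that repeat a pose let the fingers close. It gives the time, the measured TCP pose, the force, the opening and the grip force at its end, in the units of the state.
- r.observe(): the state, without advancing time (a new reading comes with each control period).
- r.snapshot(name): name is "side" or "top"; returns (picture, depth): 480x640x3 uint8, red, green, blue; 480x640 float32, m along the optical axis (not along the pixel's ray), 0 where there is no reading.
- r.calibration(name): a dict with "mtx" (3x3 intrinsics, pixels), "xyz" and "attitude" of the camera in the world. Camera axes: x right, y down, z forward; pixel columns grow to the right and rows downward; lengths in m; the calibration is good to about 2 mm. A picture is of the moment at which its call begins. calibration takes no time and is no camera call.
- r.finish_job(): hands the job in; it is judged then, once.
The state is a dict: "time_s": time; "qpos": joint angles; "qd": joint speeds; "joint_torque": joint torques, N m; "tcp_pos": TCP position; "tool_rot": TCP orientation; "contact_force": force on the tool from outside, world axes, zero at the start; "ft_torque": the same for the moment, N m; "grip_width": finger opening in m; "gripper_force": force on a finger pad.
Only numpy, scipy, OpenCV 4.12 (cv2) and the standard library are available. Lean on these libraries where they do the work, as an engineer would, in place of code of your own. Each camera call takes 0.05 s, during which the arm holds its last target. There are 200 camera calls.

## Working session

There is one attempt and no reset: what is moved stays moved. The work goes in short steps, Python scripts to look and compute and a shell command to move; the robot and the scene stay as the last step left them, time stands still between calls to the robot, and variables do not carry over. Pictures are saved under pics/ and viewed, at most 10 in all, crops included, and the job is handed in when it is done.

```bash
mkdir -p pics
cat > h.py <<'E'
import numpy as np,cv2
from workcell import r
from scipy.spatial.transform import Rotation as R
def cal(n):
    c=r.calibration(n); a=np.array(c["attitude"],float)
    M=a if a.shape==(3,3) else R.from_quat(a).as_matrix()
    return np.array(c["mtx"]),np.array(c["xyz"]),M
def pts(n,d):
    K,t,M=cal(n); v,u=np.indices(d.shape)
    p=np.stack([(u-K[0,2])/K[0,0]*d,(v-K[1,2])/K[1,1]*d,d],-1)
    return p@M.T+t
def ray(n,u,v,z):
    K,t,M=cal(n); w=M@np.linalg.inv(K)@np.array([u,v,1.]); return t+w*(z-t[2])/w[2]
def snap(n,f=None):
    p,d=r.snapshot(n)
    if f: cv2.imwrite("pics/"+f,p[:,:,::-1])
    return p,d
E
python3 - <<'E'
from h import *
for n in("side","top"):
    print(n,r.calibration(n)); p,d=snap(n,n+"0.png"); np.savez(n+"0.npz",p=p,d=d)
s=r.observe();print(s)
E
```

```text
side {'mtx': array([[599.62889957,   0.        , 328.5371892 ],
       [  0.        , 599.62889957, 242.75352387],
       [  0.        ,   0.        ,   1.        ]]), 'xyz': array([0.19247615, 1.009088  , 0.68625606]), 'attitude': array([-0.10265389,  0.86495039, -0.48601589,  0.07149512])}
top {'mtx': array([[490.25859209,   0.        , 311.73970083],
       [  0.        , 490.25859209, 255.35355623],
       [  0.        ,   0.        ,   1.        ]]), 'xyz': array([0.23441467, 0.03314767, 1.21350273]), 'attitude': array([-0.6968516 ,  0.7116128 , -0.05750137,  0.06854671])}
{'time_s': 0.1, 'qpos': array([ 1.0348248 ,  0.33385248,  0.03985338,  1.46620549, -0.01342936,
        1.34330538, -0.05849112]), 'qd': array([-0.00042659, -0.00135283, -0.00091707, -0.00259512,  0.00091149,
        0.00069318, -0.00179519]), 'joint_torque': array([ 3.83680876e-03, -6.60016036e+01,  1.37005705e+00, -4.06475401e+01,
        1.69564487e-02,  8.91618402e-03,  9.04189415e-05]), 'tcp_pos': array([ 0.27477686, -0.5885939 ,  0.23049093]), 'tool_rot': array([ 9.76247615e-01,  2.16656474e-01, -1.94883622e-04, -7.26898911e-04]), 'contact_force': array([-0.0265231 , -0.17863702, -0.26753865]), 'ft_torque': array([-0.02375664,  0.03616001, -0.06977743]), 'gripper_force': 0.0, 'grip_width': 0.08503999513909527}
```

View pics/top0.png

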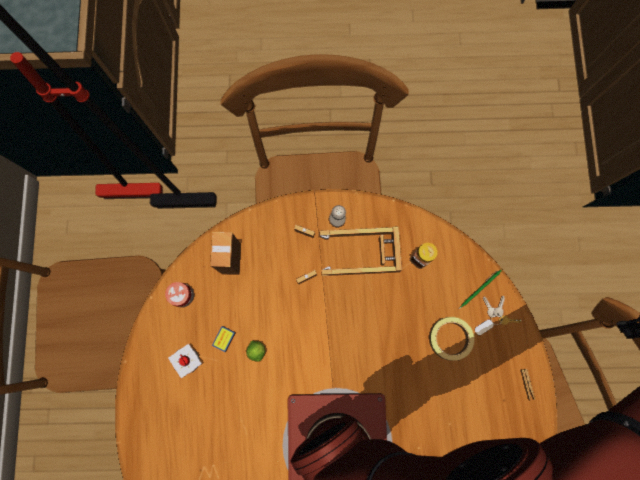

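View pics/side0.png

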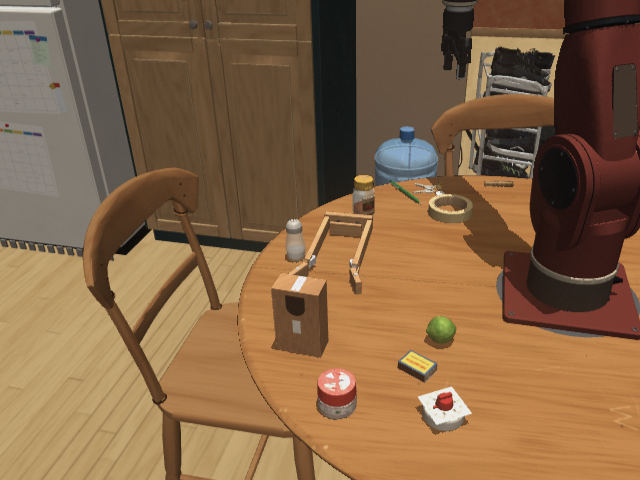

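The top view shows the carton at (222,250), the flared blocks at (305,231) and (307,277), and the tray from x≈322 to 400. The shaker is at (338,215), the jar at (427,253) and the pot at (178,294). In the side view the carton's front, with its opening, faces the camera at (300,315). Next I'll measure all of these.

Run:
```python
from h import *
D={n:np.load(n+"0.npz") for n in("side","top")}
P={n:pts(n,D[n]["d"]) for n in D}
def rep(n,box,z0,z1,tag):
    u0,v0,u1,v1=box; q=P[n][v0:v1,u0:u1]; m=(q[...,2]>z0)&(q[...,2]<z1)&(D[n]["d"][v0:v1,u0:u1]>0)
    if m.sum()<8: print(tag,n,'few');return
    a=q[m]; (c,s,an)=cv2.minAreaRect((a[:,:2]*1000).astype(np.float32))
    print(tag,n,m.sum(),'zmed',np.median(a[:,2]).round(4),'min',a[:,:2].min(0).round(4),'max',a[:,:2].max(0).round(4),'rect',np.round(c,1),np.round(s,1),round(an,1))
q=P["top"][300:320,260:300,2]; print('table top',np.median(q)); q=P["side"][290:310,380:410,2]; print('table side',np.median(q))
rep("top",(200,225,245,275),.115,.15,'carton top')
rep("side",(260,260,340,370),.115,.15,'carton top')
rep("side",(260,260,340,370),.02,.11,'carton body')
rep("top",(292,220,317,240),.02,.045,'blockL'); rep("top",(292,266,319,287),.02,.045,'blockR')
rep("top",(319,222,405,281),.018,.05,'tray')
rep("top",(319,226,375,242),.02,.034,'rail far'); rep("top",(319,262,375,278),.02,.034,'rail near')
rep("top",(376,236,391,268),.02,.05,'plate')
rep("top",(392,222,405,280),.02,.05,'endwall')
rep("top",(325,200,350,228),.06,.11,'shaker');rep("top",(410,238,442,270),.085,.12,'jar');rep("top",(163,280,193,310),.04,.07,'pot')
rep("side",(300,360,370,425),.04,.07,'pot')
for n,b in(("top",(150,190,450,320)),("side",(240,160,400,430))):
    u0,v0,u1,v1=b; c=D[n]["p"][v0:v1,u0:u1,::-1]; k=2.6 if n=="top" else 2.2
    cv2.imwrite("pics/%s_z.png"%n,cv2.resize(c,None,fx=k,fy=k,interpolation=cv2.INTER_CUBIC))
```

```text
table top -0.0011183080469737705
table side 0.0012355236728149865
carton top top 744 zmed 0.129 min [0.4089 0.2295] max [0.4901 0.2777] rect [449.5 253.7] [45.8 80. ] 87.9
carton top side 1224 zmed 0.1304 min [0.4073 0.2296] max [0.49   0.2814] rect [448.6 256.2] [50.8 81.4] 87.4
carton body side 2476 zmed 0.0631 min [0.3595 0.018 ] max [0.5253 0.3543] rect [467.9 202. ] [ 93.2 359. ] 21.5
blockL top 112 zmed 0.0287 min [0.4985 0.0429] max [0.5266 0.0924] rect [513.3  67.7] [51.3 13.7] 68.6
blockR top 112 zmed 0.0285 min [0.3811 0.0401] max [0.4121 0.0893] rect [397.5  65.2] [13.1 51.4] 26.6
tray top 1342 zmed 0.0294 min [ 0.4013 -0.1664] max [0.5315 0.0305] rect [468.1 -68.1] [130.1 195.3] 1.3
rail far top 305 zmed 0.0286 min [ 0.492  -0.1057] max [0.5229 0.0305] rect [511.  -37.7] [ 28.5 136. ] 5.3
rail near top 291 zmed 0.0286 min [ 0.4013 -0.1021] max [0.4195 0.0278] rect [410.7 -37.1] [ 18.1 130. ] 0.3
plate top 156 zmed 0.0296 min [ 0.4149 -0.1451] max [ 0.4924 -0.1069] rect [ 453.  -127.7] [33.4 77.4] 83.7
endwall top 321 zmed 0.0342 min [ 0.4053 -0.1664] max [ 0.5151 -0.1444] rect [ 459.8 -157.6] [ 21.5 109.9] 87.4
shaker top 177 zmed 0.0838 min [ 0.5274 -0.033 ] max [0.5609 0.0009] rect [544.1 -16.3] [33.1 33.5] 34.8
jar top 309 zmed 0.0992 min [ 0.4159 -0.2385] max [ 0.4589 -0.196 ] rect [ 437.4 -217.2] [42.5 43. ] 89.9
pot top 455 zmed 0.0495 min [0.3316 0.3458] max [0.3868 0.4031] rect [359.3 374.3] [55.7 56.5] 10.5
pot side 1013 zmed 0.051 min [0.3294 0.3466] max [0.3854 0.4057] rect [357.5 376.2] [54.9 59.2] 14.2
```

View pics/top_z.png

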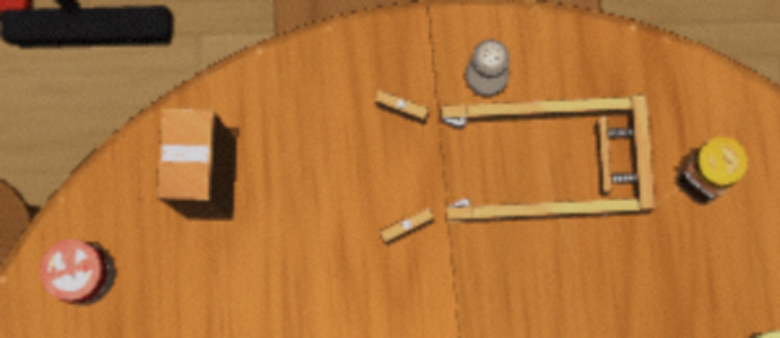

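```bash
python3 - <<'E'
from h import *
for n in("top","side"):
    D=np.load(n+"0.npz"); q=pts(n,D["d"]).reshape(-1,3)[D["d"].ravel()>0]
    q[:,2]+= .0011 if n=="top" else -.0012
    for t,x0,x1,y0,y1 in(("far",.49,.53,-.14,-.005),("near",.39,.425,-.14,-.005)):
        m=(q[:,0]>x0)&(q[:,0]<x1)&(q[:,1]>y0)&(q[:,1]<y1)&(q[:,2]>.025)&(q[:,2]<.035)
        a=q[m]; 
        c=np.polyfit(a[:,1],a[:,0],1); print(n,t,m.sum(),'slope',c[0].round(4),'x at y=-.07',np.polyval(c,-.07).round(4))
    m=(q[:,0]>.4)&(q[:,0]<.425)&(q[:,1]<.06)&(q[:,2]>.025)&(q[:,2]<.033);a=q[m]; print(' near rail front y',np.sort(a[a[:,1]<.037][:,1])[-6:].round(4))
    m=(q[:,0]>.495)&(q[:,0]<.518)&(q[:,1]<.038)&(q[:,2]>.025)&(q[:,2]<.033);a=q[m]; print(' far rail front y',np.sort(a[:,1])[-6:].round(4))
    m=(q[:,0]>.43)&(q[:,0]<.48)&(q[:,1]<-.08)&(q[:,1]>-.14)&(q[:,2]>.025)&(q[:,2]<.04);a=q[m]
    if len(a): print(' plate y',np.percentile(a[:,1],[2,50,95]).round(4))
    m=(q[:,0]>.38)&(q[:,0]<.53)&(q[:,1]>-.25)&(q[:,1]<-.15)&(q[:,2]>.031)&(q[:,2]<.045);a=q[m]
    if len(a)>5: print(' endwall',a[:,:2].min(0).round(4),a[:,:2].max(0).round(4))
    m=(q[:,0]>.38)&(q[:,0]<.52)&(q[:,1]>.15)&(q[:,1]<.31)&(q[:,2]>.122)&(q[:,2]<.135);a=q[m]
    print(' carton',cv2.minAreaRect((a[:,:2]*1000).astype(np.float32)))
E
python3 -m inch '[0.04,0.02,0,-0.1,0.07,0.04,0,-0.2,0.09,0,0,-0.3,0.12,-0.04,0,-0.4,0.15,-0.08,0,-0.5,0.18,-0.11,0,-0.6,0.21,-0.14,0,-0.7,0.25,-0.17,0,-0.8,0.28,-0.2,0,-0.9,0.31,-0.24,0,-1.0]' 0.02
```

```text
top far 284 slope 0.0114 x at y=-.07 0.5075
top near 267 slope -0.0238 x at y=-.07 0.4094
 near rail front y [0.0254 0.0255 0.0255 0.0277 0.0278 0.0278]
 far rail front y [0.028  0.028  0.0281 0.0282 0.0282 0.0305]
 plate y [-0.135  -0.1229 -0.1191]
 endwall [ 0.406  -0.2211] [ 0.5142 -0.1504]
 carton ((449.6359558105469, 253.82315063476562), (45.61323547363281, 80.01411437988281), 87.58277130126953)
side far 218 slope 0.0315 x at y=-.07 0.506
side near 203 slope -0.0461 x at y=-.07 0.4086
 near rail front y [0.0273 0.0278 0.0283 0.0289 0.0298 0.0312]
 far rail front y [0.0313 0.0316 0.0316 0.0321 0.0345 0.0348]
 plate y [-0.1252 -0.12   -0.1154]
 endwall [ 0.4055 -0.2206] [ 0.5142 -0.15  ]
 carton ((448.6009521484375, 256.18023681640625), (50.82836151123047, 81.33828735351562), 87.36993408203125)
time_s: 0.93
tcp_pos: [0.4447, -0.2748, 0.2311]
tool_rot: [0.751, 0.66, -0.0, -0.0]
contact_force: [1.3, 0.3, 0.7]
grip_width: 0.02
gripper_force: 0.0
```

```bash
python3 -m inch '[0.04,-0.005,0,-0.05,0.08,-0.01,0,-0.1,0.12,-0.015,0,-0.14,0.16,-0.02,0,-0.14,0.2,-0.025,0,-0.14,0.24,-0.03,0,-0.14,0.28,-0.034,0,-0.14,0.32,-0.039,0,-0.14,0.36,-0.044,0,-0.14,0.4,-0.049,0,-0.14,0.44,-0.054,0,-0.14,0.48,-0.058,0,-0.14,0.52,-0.063,0,-0.14,0.56,-0.068,0,-0.14,0.6,-0.073,0,-0.14,0.601,-0.073,0.04,-0.14,0.601,-0.073,0.08,-0.14,0.601,-0.073,0.121,-0.14,0.601,-0.073,0.121,-0.14]' 0.02; python3 -c "
from h import *
snap('side','s1.png')"
```

```text
time_s: 2.52
tcp_pos: [0.4483, 0.3253, 0.1029]
tool_rot: [0.705, 0.709, -0.006, -0.001]
contact_force: [-0.4, -1.8, -1.2]
grip_width: 0.02
gripper_force: 0.0
```

View pics/s1.png

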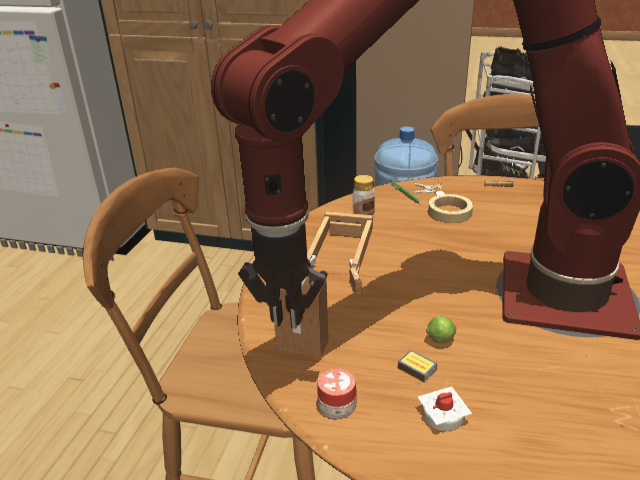

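The hand sits behind the carton's front at (290,320), with the fingers near z 0.105, and the pot at (337,392) is clear. I'll push it over slowly.

```bash
python3 -m inch '[0,0,-0.004,0,-0.01,0,-0.004,0,-0.02,0,-0.004,0,-0.028,0,-0.004,0,-0.031,0,-0.004,0,-0.034,0,-0.004,0,-0.037,0,-0.004,0,-0.04,0,-0.004,0,-0.043,0,-0.004,0,-0.046,0,-0.004,0,-0.049,0,-0.004,0,-0.052,0,-0.004,0,-0.055,0,-0.004,0]'; python3 -m inch '[-0.003,0,0,0,-0.006,0,0,0,-0.009,0,0,0,-0.012,0,0,0,-0.015,0,0,0,-0.018,0,0,0,-0.021,0,0,0,-0.024,0,0,0,-0.027,0,0,0,-0.03,0,0,0,-0.03,0,0,0,-0.03,0,0,0]'
cat > car.py <<'E'
from h import *
import sys
def carton():
    p,d=snap("top",sys.argv[1] if len(sys.argv)>1 else None); q=pts("top",d); z=q[...,2]+.0011
    m=(d>0)&(q[...,0]>.36)&(q[...,0]<.53)&(q[...,1]>-.15)&(q[...,1]<.31)&(z>.039)&(z<.051)
    m=m.astype(np.uint8); k,l,st,_=cv2.connectedComponentsWithStats(m); i=1+np.argmax(st[1:,4]); a=q[l==i]
    return cv2.minAreaRect((a[:,:2]*1000).astype(np.float32)),np.median(a[:,2])+.0011,len(a)
if __name__=="__main__": print(carton(), r.observe()["tcp_pos"])
E
python3 car.py t2.png
```

```text
time_s: 3.65
tcp_pos: [0.4523, 0.2733, 0.1143]
tool_rot: [0.705, 0.709, -0.0, -0.0]
contact_force: [-0.6, 0.5, 1.1]
grip_width: 0.0196
gripper_force: 0.3
time_s: 4.65
tcp_pos: [0.4526, 0.2433, 0.1144]
tool_rot: [0.705, 0.709, 0.0, 0.0]
contact_force: [0.1, -0.5, -0.0]
grip_width: 0.02
gripper_force: 0.0
(((526.3306884765625, -14.221338272094727), (24.637022018432617, 7.112081050872803), 89.9074478149414), np.float64(0.04456001666210042), 27) [0.4525537  0.24354679 0.11436398]
```

View pics/t2.png

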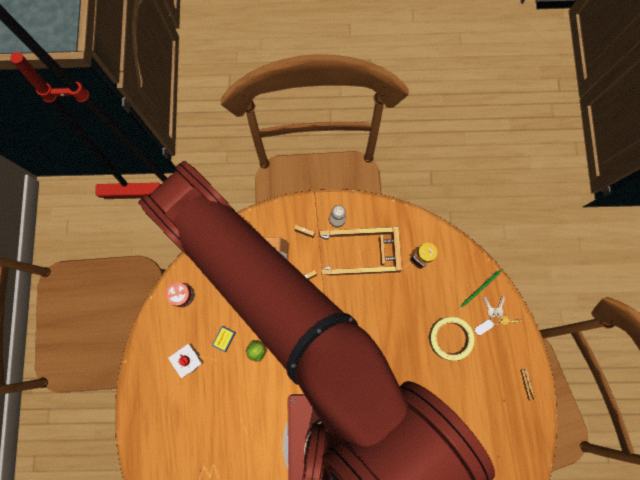

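The carton has toppled: its lying end shows at about (283,247), next to the flare, but the arm hides most of it. I'll measure it from the side camera.

```bash
cat > car2.py <<'E'
from h import *
import sys
def carton(f=None,zr=(.040,.049)):
    p,d=snap("side",f); q=pts("side",d); z=q[...,2]-.0012
    m=(d>0)&(q[...,0]>.37)&(q[...,0]<.53)&(q[...,1]>-.15)&(q[...,1]<.30)&(z>zr[0])&(z<zr[1])
    m=m.astype(np.uint8); k,l,st,_=cv2.connectedComponentsWithStats(m); i=1+np.argmax(st[1:,4]); a=q[l==i]
    (c,s,an)=cv2.minAreaRect((a[:,:2]*1000).astype(np.float32))
    # edges: lateral extents per y bin
    out=[]
    for y in np.arange(.0,.26,.02):
        b=a[abs(a[:,1]-y)<.006]
        if len(b)>10: out.append((round(y,2),*np.percentile(b[:,0],[1,99]).round(4)))
    tr=[(x,round(np.percentile(a[abs(a[:,0]-x)<.004][:,1],99),4)) for x in np.arange(.42,.50,.01) if (abs(a[:,0]-x)<.004).sum()>5]
    le=[(x,round(np.percentile(a[abs(a[:,0]-x)<.004][:,1],1),4)) for x,_ in tr]
    print(np.round(c,1),np.round(s,1),round(an,1),'z',np.median(a[:,2]-.0012).round(4),len(a)); print('lat',[tuple(map(float,o)) for o in out]); print('trail',[(round(float(x),2),float(y)) for x,y in tr]);print('lead',[float(y) for _,y in le])
carton(sys.argv[1] if len(sys.argv)>1 else None); s=r.observe();print(s["time_s"],s["tcp_pos"],s["contact_force"])
E
python3 car2.py s2.png
```

```text
[444.3 164.5] [135.   81.2] 87.5 z 0.045 1841
lat [(0.1, 0.4019, 0.4679), (0.12, 0.4025, 0.463), (0.14, 0.4037, 0.4827), (0.16, 0.4046, 0.483), (0.18, 0.4054, 0.4837), (0.2, 0.4063, 0.4849), (0.22, 0.4072, 0.4869)]
trail [(0.42, 0.2299), (0.43, 0.2298), (0.44, 0.23), (0.45, 0.2288), (0.46, 0.2285), (0.47, 0.2272), (0.48, 0.2272)]
lead [0.1011, 0.1002, 0.1012, 0.101, 0.1004, 0.1028, 0.1385]
4.75 [0.45253369 0.24366413 0.11438959] [-0.249162    0.4496822   0.11176072]
```

View pics/s2.png

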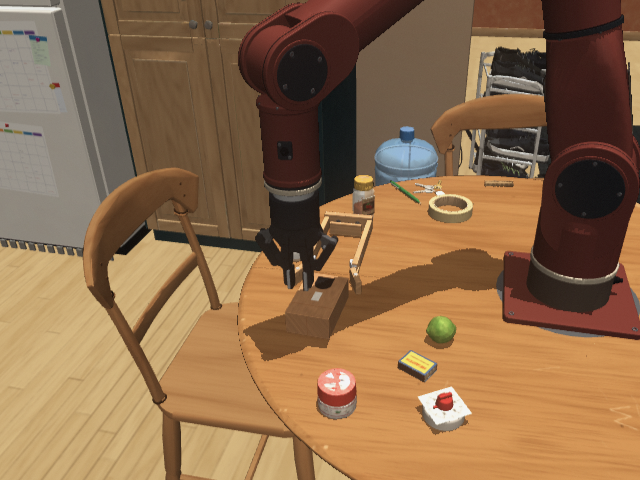

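The carton is on its back with the opening up, at about (320,303). It is yawed 0.05 rad and sits 11 mm to the near side of the holder's axis. I'll square it with a flat side push, tool turned 90°.

```bash
python3 -m inch '[-0.02,-0.02,0,0.12,-0.04,-0.04,0,0.24,-0.06,-0.05,0,0.36,-0.081,-0.068,0,0.48,-0.081,-0.068,0,0.6,-0.081,-0.068,0,0.72,-0.081,-0.068,0,0.84,-0.081,-0.068,0,0.96,-0.081,-0.068,0,1.08,-0.081,-0.068,0,1.2,-0.081,-0.068,0,1.32,-0.081,-0.068,0,1.44,-0.081,-0.068,0,1.568,-0.081,-0.068,0,1.568,-0.081,-0.068,0,1.568]'; python3 -c "
from h import *
print(r.observe()['qpos'].round(3))"; python3 car2.py
```

```text
time_s: 6.0
tcp_pos: [0.385, 0.1623, 0.1144]
tool_rot: [1.0, 0.006, 0.0, -0.0]
contact_force: [-0.1, -0.5, 0.3]
grip_width: 0.0199
gripper_force: 0.0
[ 3.160e-01 -2.000e-03 -8.050e-01  2.108e+00 -2.000e-03  1.035e+00
 -2.046e+00]
[444.2 163.7] [135.7  81.5] 87.1 z 0.045 1995
lat [(0.1, 0.4027, 0.481), (0.12, 0.4028, 0.4811), (0.14, 0.4033, 0.4821), (0.16, 0.4045, 0.483), (0.18, 0.4054, 0.484), (0.2, 0.4065, 0.4852), (0.22, 0.4076, 0.4864)]
trail [(0.42, 0.2295), (0.43, 0.229), (0.44, 0.2299), (0.45, 0.2279), (0.46, 0.2274), (0.47, 0.2277), (0.48, 0.2252), (0.49, 0.2261)]
lead [0.0988, 0.0985, 0.0989, 0.1007, 0.0999, 0.0988, 0.0999, 0.1978]
6.05 [0.38500459 0.16229217 0.11436684] [-0.32785664 -0.13917238 -0.27438918]
```

```bash
python3 -m inch '[-0.004,0,0.03,0,-0.004,0,0.06,0,-0.004,0,0.09,0,-0.004,0,0.1,0,-0.004,0,0.1,0]'; python3 -c "
from h import *
print(r.observe()['qpos'].round(3))"
```

```text
time_s: 6.47
tcp_pos: [0.3791, 0.1617, 0.0125]
tool_rot: [1.0, 0.006, -0.002, 0.0]
contact_force: [-0.6, -0.4, -0.3]
grip_width: 0.0202
gripper_force: 0.0
[ 0.255  0.191 -0.8    2.207  0.185  0.814 -2.223]
```

```bash
python3 -m inch '[0.004,0,0,0,0.007,0,0,0,0.009,0,0,0,0.011,0,0,0,0.013,0,0,0,0.015,0,0,0,0.017,0,0,0,0.019,0,0,0,0.021,0,0,0,0.021,0,0,0,0.021,0,0,0]'; python3 car2.py
```

```text
time_s: 7.38
tcp_pos: [0.402, 0.1621, 0.0144]
tool_rot: [1.0, 0.004, -0.0, 0.0]
contact_force: [-2.6, -0.8, 1.8]
grip_width: 0.0201
gripper_force: 1.1
[441.6 164.2] [134.6 103.2] 89.8 z 0.0449 1714
lat [(0.1, 0.4401, 0.4914), (0.12, 0.4358, 0.4921), (0.14, 0.438, 0.4911), (0.16, 0.4293, 0.4917), (0.18, 0.3904, 0.491), (0.2, 0.413, 0.4907), (0.22, 0.4131, 0.4917)]
trail [(0.42, 0.2302), (0.43, 0.2296), (0.44, 0.2297), (0.45, 0.2299), (0.46, 0.2285), (0.47, 0.2298), (0.48, 0.2291), (0.49, 0.2282)]
lead [0.1744, 0.1588, 0.1043, 0.1011, 0.1006, 0.1013, 0.1, 0.0983]
7.4333 [0.40200012 0.16205645 0.0144296 ] [-2.6813273  -1.13830955  0.89343426]
```

```bash
python3 -m inch '[0.002,0,0,0,0.004,0,0,0,0.0045,0,0,0,0.0045,0,0,0,-0.01,0,0,0,-0.02,0,0,0,-0.02,0,-0.03,0,-0.02,0,-0.065,0,-0.02,0,-0.1,0,-0.01,-0.03,-0.1,-0.12,0,-0.06,-0.1,-0.24,0.01,-0.09,-0.1,-0.36,0.02,-0.1,-0.1,-0.48,0.035,-0.105,-0.1,-0.6,0.05,-0.11,-0.1,-0.72,0.05,-0.11,-0.1,-0.84,0.05,-0.11,-0.1,-0.96,0.05,-0.11,-0.1,-1.08]'; python3 car2.py
python3 - <<'E'
from h import *
p,d=snap("side"); q=pts("side",d).reshape(-1,3);q=q[d.ravel()>0]; q[:,2]-=.0012
for t,x0,x1 in(("L",.48,.54),("R",.37,.44)):
    a=q[(q[:,0]>x0)&(q[:,0]<x1)&(q[:,1]>.035)&(q[:,1]<.095)&(q[:,2]>.025)&(q[:,2]<.033)]; print(t,len(a),cv2.minAreaRect((a[:,:2]*1000).astype(np.float32)))
E
```

```text
time_s: 8.93
tcp_pos: [0.4511, 0.2731, 0.1144]
tool_rot: [0.854, 0.521, 0.0, -0.0]
contact_force: [0.7, -0.7, 0.2]
grip_width: 0.02
gripper_force: 0.0
[456.8 166.1] [ 80.6 133.6] 0.6 z 0.0449 1458
lat [(0.1, 0.4197, 0.4553), (0.12, 0.418, 0.4588), (0.14, 0.4172, 0.4665), (0.16, 0.4173, 0.4641), (0.18, 0.4173, 0.4937), (0.2, 0.4169, 0.4959), (0.22, 0.4165, 0.4951)]
trail [(0.42, 0.2297), (0.43, 0.2297), (0.44, 0.2303), (0.45, 0.2297), (0.46, 0.23), (0.47, 0.2311), (0.48, 0.2307), (0.49, 0.2301), (0.5, 0.2295)]
lead [0.1021, 0.1019, 0.1032, 0.1013, 0.1231, 0.1408, 0.1881, 0.1751, 0.1937]
8.9833 [0.45104943 0.27293144 0.11428502] [ 1.13747136 -0.15826025  0.54918763]
L 0 ((0.0, 0.0), (0.0, 0.0), 0.0)
R 106 ((395.9250183105469, 67.8149185180664), (12.06481647491455, 54.14395523071289), 24.340478897094727)
```

```bash
python3 -m inch '[0,0.004,0,-0.12,-0.002,0.007,0,-0.24,-0.002,0.007,0,-0.36,-0.002,0.007,0,-0.488,-0.002,0.007,0,-0.488,-0.002,0.007,0.03,-0.488,-0.002,0.007,0.06,-0.488,-0.002,0.007,0.09,-0.488,-0.002,0.007,0.1,-0.488,-0.002,0.007,0.1,-0.488,-0.002,0.007,0.1,-0.488]'
```

```text
time_s: 9.95
tcp_pos: [0.4563, 0.2683, 0.0151]
tool_rot: [0.706, 0.708, 0.0, -0.0]
contact_force: [0.1, -0.3, 1.1]
grip_width: 0.0201
gripper_force: 0.0
```

```bash
python3 -m inch '[-0.008,0,0,0,-0.016,0,0,0,-0.021,0,0,0,-0.024,0,0,0,-0.027,0,0,0,-0.03,0,0,0,-0.033,0,0,0,-0.036,0,0,0,-0.039,0,0,0,-0.042,0,0,0,-0.045,0,0,0,-0.048,0,0,0,-0.051,0,0,0,-0.054,0,0,0,-0.057,0,0,0,-0.06,0,0,0,-0.063,0,0,0,-0.066,0,0,0]'; python3 -m inch '[-0.003,0,0,0,-0.006,0,0,0,-0.009,0,0,0,-0.012,0,0,0,-0.015,0,0,0,-0.018,0,0,0,-0.021,0,0,0,-0.024,0,0,0,-0.027,0,0,0]'; python3 car2.py s3.png
```

```text
time_s: 11.45
tcp_pos: [0.4571, 0.2028, 0.0149]
tool_rot: [0.705, 0.71, 0.001, -0.0]
contact_force: [0.4, 5.0, 5.0]
grip_width: 0.02
gripper_force: 2.8
time_s: 12.2
tcp_pos: [0.457, 0.1761, 0.0149]
tool_rot: [0.705, 0.71, 0.001, -0.0]
contact_force: [-0.5, 6.6, 5.1]
grip_width: 0.0201
gripper_force: 3.3
[466. 157.] [27.1 65.3] 0.2 z 0.0447 154
lat [(0.14, 0.4622, 0.4762), (0.16, 0.4525, 0.4681), (0.18, 0.4655, 0.4794)]
trail [(0.46, 0.1671), (0.47, 0.1881), (0.48, 0.1856)]
lead [0.1387, 0.1268, 0.1247]
12.25 [0.45697479 0.17530078 0.01473233] [-0.554139    6.04328705  5.23911581]
```

View pics/s3.png

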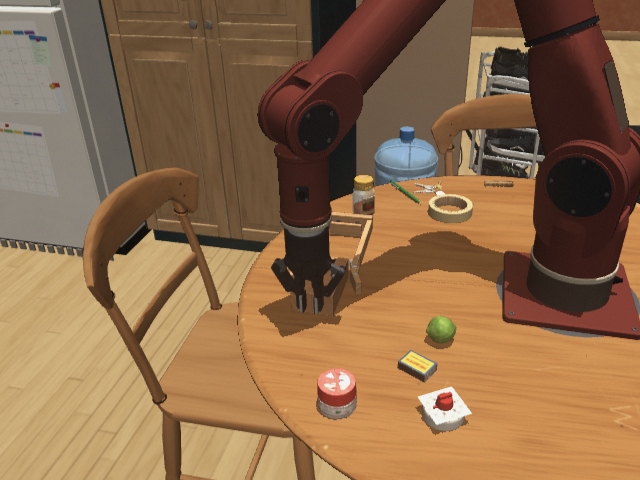

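The carton is entering between the blocks at (350,275), still flush with the fingers. I'll go slowly past the catch ramps.

```bash
python3 -m inch '[-0.0015,0,0,0,-0.003,0,0,0,-0.0045,0,0,0,-0.006,0,0,0,-0.0075,0,0,0,-0.009,0,0,0,-0.0105,0,0,0,-0.012,0,0,0,-0.0135,0,0,0,-0.015,0,0,0]'; python3 -m inch '[-0.0015,0,0,0,-0.003,0,0,0,-0.0045,0,0,0,-0.006,0,0,0,-0.0075,0,0,0,-0.009,0,0,0,-0.0105,0,0,0,-0.012,0,0,0,-0.0135,0,0,0,-0.015,0,0,0]'; python3 -m inch '[-0.0015,0,0,0,-0.003,0,0,0,-0.0045,0,0,0,-0.006,0,0,0,-0.0075,0,0,0,-0.009,0,0,0,-0.0105,0,0,0,-0.012,0,0,0,-0.0135,0,0,0,-0.015,0,0,0]'
```

```text
time_s: 13.08
tcp_pos: [0.4568, 0.1613, 0.0147]
tool_rot: [0.705, 0.71, 0.001, -0.001]
contact_force: [-2.0, 8.0, 4.0]
grip_width: 0.0199
gripper_force: 3.9
time_s: 13.92
tcp_pos: [0.4569, 0.1466, 0.0147]
tool_rot: [0.705, 0.71, 0.001, -0.001]
contact_force: [-1.7, 7.5, 4.3]
grip_width: 0.0201
gripper_force: 4.3
time_s: 14.75
tcp_pos: [0.4568, 0.1318, 0.0147]
tool_rot: [0.704, 0.71, 0.001, -0.001]
contact_force: [-2.6, 9.2, 4.7]
grip_width: 0.0199
gripper_force: 4.8
```

```bash
python3 -m inch '[-0.0025,0,0,0,-0.005,0,0,0,-0.0075,0,0,0,-0.01,0,0,0,-0.0125,0,0,0,-0.015,0,0,0,-0.0175,0,0,0,-0.02,0,0,0,-0.0225,0,0,0,-0.025,0,0,0,-0.0275,0,0,0,-0.03,0,0,0,-0.0325,0,0,0,-0.035,0,0,0]'; python3 -m inch '[-0.0025,0,0,0,-0.005,0,0,0,-0.0075,0,0,0,-0.01,0,0,0,-0.0125,0,0,0,-0.015,0,0,0,-0.0175,0,0,0,-0.02,0,0,0,-0.0225,0,0,0,-0.025,0,0,0,-0.0275,0,0,0,-0.03,0,0,0,-0.0325,0,0,0,-0.035,0,0,0]'; python3 -m inch '[-0.002,0,0,0,-0.004,0,0,0,-0.006,0,0,0,-0.008,0,0,0,-0.01,0,0,0,-0.012,0,0,0,-0.014,0,0,0,-0.016,0,0,0,-0.018,0,0,0,-0.02,0,0,0]'; python3 car2.py s4.png
```

```text
time_s: 15.92
tcp_pos: [0.4568, 0.0972, 0.0147]
tool_rot: [0.704, 0.71, 0.001, -0.001]
contact_force: [-3.9, 11.7, 6.3]
grip_width: 0.0201
gripper_force: 5.7
time_s: 17.08
tcp_pos: [0.457, 0.0623, 0.0147]
tool_rot: [0.704, 0.71, 0.001, -0.001]
contact_force: [-4.2, 10.9, 7.6]
grip_width: 0.0197
gripper_force: 5.8
time_s: 17.92
tcp_pos: [0.4577, 0.0415, 0.0147]
tool_rot: [0.704, 0.71, 0.001, -0.001]
contact_force: [-0.9, 10.0, 6.2]
grip_width: 0.0199
gripper_force: 4.5
[466.1  18.2] [26.2 74.3] 0.3 z 0.0451 147
lat [(0.0, 0.4625, 0.4768), (0.02, 0.4545, 0.4723)]
trail [(0.46, 0.0324), (0.47, 0.0549), (0.48, 0.0491)]
lead [0.0036, -0.016, -0.0169]
17.9667 [0.45770848 0.04111202 0.01465796] [-1.66488295  8.1164441   7.23437196]
```

View pics/s4.png

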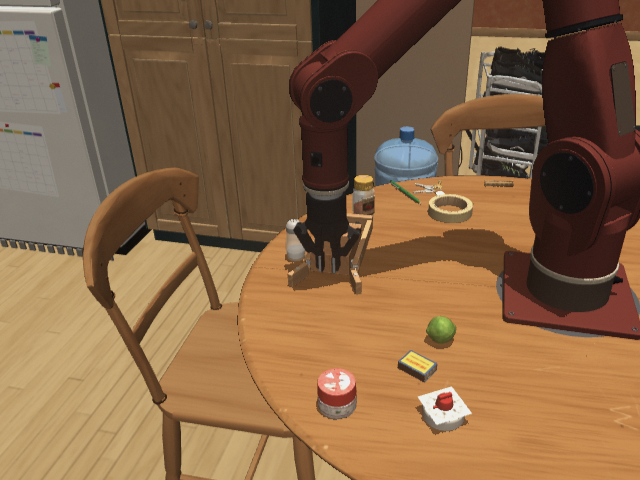

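```bash
python3 -m inch '[-0.0015,0,0,0,-0.003,0,0,0,-0.0045,0,0,0,-0.006,0,0,0,-0.0075,0,0,0,-0.009,0,0,0,-0.0105,0,0,0,-0.012,0,0,0]'; python3 -m inch '[-0.001,0,0,0,-0.002,0,0,0,-0.003,0,0,0,-0.004,0,0,0]';python3 -m inch '[-0.0005,0,0,0,-0.001,0,0,0,-0.0015,0,0,0]'
```

```text
time_s: 18.63
tcp_pos: [0.4577, 0.0296, 0.0147]
tool_rot: [0.704, 0.71, 0.001, -0.001]
contact_force: [-1.4, 9.0, 5.5]
grip_width: 0.02
gripper_force: 4.5
time_s: 18.97
tcp_pos: [0.4578, 0.0256, 0.0147]
tool_rot: [0.704, 0.71, 0.001, -0.001]
contact_force: [-0.7, 9.6, 5.4]
grip_width: 0.0199
gripper_force: 4.6
time_s: 19.22
tcp_pos: [0.4578, 0.024, 0.0146]
tool_rot: [0.704, 0.71, 0.001, -0.001]
contact_force: [-0.5, 9.4, 6.0]
grip_width: 0.0198
gripper_force: 4.6
```

```bash
python3 -m inch '[-0.0004,0,-0.0003,0,-0.0008,0,-0.0006,0]'; python3 -m inch '[-0.0004,0,-0.0003,0,-0.0008,0,-0.0005,0]'; python3 -m inch '[-0.0004,0,-0.0003,0,-0.0008,0,-0.0005,0]'
```

```text
time_s: 19.38
tcp_pos: [0.4571, 0.0224, 0.0147]
tool_rot: [0.705, 0.71, 0.0, -0.001]
contact_force: [-0.1, 6.9, -0.5]
grip_width: 0.0201
gripper_force: 3.4
time_s: 19.55
tcp_pos: [0.4568, 0.0219, 0.015]
tool_rot: [0.705, 0.71, 0.0, -0.001]
contact_force: [-1.6, 8.6, -2.6]
grip_width: 0.0199
gripper_force: 4.0
time_s: 19.72
tcp_pos: [0.4566, 0.0214, 0.0154]
tool_rot: [0.704, 0.71, 0.0, -0.001]
contact_force: [-0.8, 9.3, -2.3]
grip_width: 0.0198
gripper_force: 4.6
```

Vertical load is relieved, so no more raising. I'll continue by force in small steps.

```bash
python3 -m inch '[-0.0004,0,0.0003,0,-0.0008,0,0.0003,0]'; python3 -m inch '[-0.0004,0,0,0,-0.0008,0,0,0]'; python3 -m inch '[-0.0003,0,0,0,-0.0006,0,0,0]'
```

```text
time_s: 19.88
tcp_pos: [0.4568, 0.0212, 0.0153]
tool_rot: [0.704, 0.71, 0.0, -0.001]
contact_force: [-1.7, 11.1, -0.9]
grip_width: 0.0199
gripper_force: 5.6
time_s: 20.05
tcp_pos: [0.4568, 0.0208, 0.0153]
tool_rot: [0.704, 0.71, 0.001, -0.002]
contact_force: [-0.9, 12.9, -0.5]
grip_width: 0.0199
gripper_force: 6.4
time_s: 20.22
tcp_pos: [0.4568, 0.0206, 0.0153]
tool_rot: [0.704, 0.71, 0.001, -0.002]
contact_force: [-2.5, 13.7, -1.4]
grip_width: 0.0196
gripper_force: 6.9
```

```bash
python3 -m inch '[-0.0004,0,0,0,-0.0008,0,0,0]'; python3 -m inch '[-0.0004,0,0,0,-0.0008,0,0,0]'; python3 -m inch '[-0.0003,0,0,0,-0.0006,0,0,0]'
```

```text
time_s: 20.38
tcp_pos: [0.4568, 0.0202, 0.0153]
tool_rot: [0.704, 0.71, 0.001, -0.002]
contact_force: [-1.7, 15.4, -1.1]
grip_width: 0.02
gripper_force: 7.8
time_s: 20.55
tcp_pos: [0.4568, 0.0198, 0.0154]
tool_rot: [0.704, 0.71, 0.001, -0.002]
contact_force: [-2.4, 17.5, -0.3]
grip_width: 0.0199
gripper_force: 8.5
time_s: 20.72
tcp_pos: [0.4568, 0.0196, 0.0154]
tool_rot: [0.704, 0.711, 0.001, -0.002]
contact_force: [-1.8, 18.3, -0.2]
grip_width: 0.02
gripper_force: 9.1
```

```bash
python3 -m inch '[-0.0003,0,0,0,-0.0006,0,0,0]'; python3 -m inch '[-0.0003,0,0,0,-0.0006,0,0,0]'
python3 - <<'E'
from h import *
p,d=snap("side"); c=p[215:305,270:400,::-1]; cv2.imwrite("pics/s5.png",cv2.resize(c,None,fx=6,fy=6,interpolation=cv2.INTER_CUBIC))
E
```

```text
time_s: 20.88
tcp_pos: [0.4569, 0.0192, 0.0154]
tool_rot: [0.704, 0.711, 0.002, -0.002]
contact_force: [1.1, 16.7, -1.6]
grip_width: 0.0202
gripper_force: 9.0
time_s: 21.05
tcp_pos: [0.4571, 0.0189, 0.0155]
tool_rot: [0.704, 0.711, 0.002, -0.002]
contact_force: [-1.1, 20.0, 0.2]
grip_width: 0.0201
gripper_force: 10.0
```

View pics/s5.png

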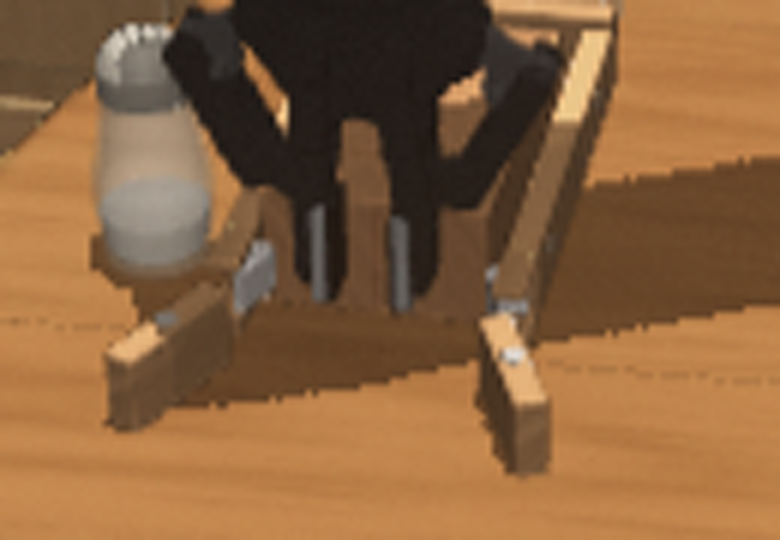

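The far catch looks out at (255,275). The near one at (500,285) is unclear, so I'll press slightly more.

```bash
python3 -m inch '[-0.0003,0,0,0,-0.0003,0,0,0]'; python3 -m inch '[-0.0003,0,0,0,-0.0003,0,0,0]'; python3 -m inch '[-0.0003,0,0,0,-0.0003,0,0,0]'
```

```text
time_s: 21.27
tcp_pos: [0.4571, 0.0187, 0.0155]
tool_rot: [0.704, 0.711, 0.002, -0.002]
contact_force: [-2.1, 20.1, -0.6]
grip_width: 0.0203
gripper_force: 10.0
time_s: 21.43
tcp_pos: [0.4571, 0.0186, 0.0155]
tool_rot: [0.704, 0.711, 0.002, -0.002]
contact_force: [-0.9, 21.0, -0.3]
grip_width: 0.0202
gripper_force: 10.3
time_s: 21.6
tcp_pos: [0.4571, 0.0185, 0.0156]
tool_rot: [0.703, 0.711, 0.002, -0.002]
contact_force: [-1.9, 21.5, -0.1]
grip_width: 0.0201
gripper_force: 10.6
```

```bash
python3 -m inch '[-0.0003,0,0,0,-0.0003,0,0,0]';python3 -m inch '[-0.0002,0,0,0,-0.0002,0,0,0]'
python3 - <<'E'
from h import *
a=np.load("side0.npz")["p"]; b,d=snap("side"); f=lambda p,u:cv2.resize(p[240:290,u:u+45,::-1],None,fx=8,fy=8,interpolation=cv2.INTER_CUBIC)
cv2.imwrite("pics/s6.png",np.vstack([np.hstack([f(a,297),f(a,340)]),np.hstack([f(b,297),f(b,340)])])[:, :][::1][:800][:,:720] if 0 else cv2.resize(np.vstack([np.hstack([f(a,297),f(a,340)]),np.hstack([f(b,297),f(b,340)])]),(540,600)))
E
```

```text
time_s: 21.77
tcp_pos: [0.4571, 0.0184, 0.0156]
tool_rot: [0.703, 0.711, 0.002, -0.002]
contact_force: [-1.2, 21.7, -0.5]
grip_width: 0.0202
gripper_force: 10.9
time_s: 21.93
tcp_pos: [0.4568, 0.0181, 0.0155]
tool_rot: [0.703, 0.711, 0.002, -0.003]
contact_force: [-2.4, 21.9, -0.6]
grip_width: 0.0199
gripper_force: 10.8
```

View pics/s6.png

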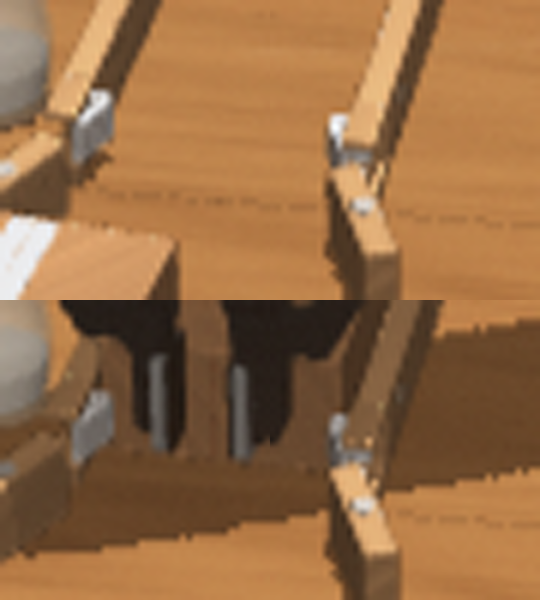

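Both noses match the initial view: the left at (95,425) against (95,125), the right at (340,435) against (340,135). I'll back off slowly and watch the force.

```bash
python3 -m inch '[0.001,0,0,0,0.002,0,0,0,0.003,0,0,0]'; python3 -m inch '[0.001,0,0,0,0.002,0,0,0,0.003,0,0,0,0.004,0,0,0]'; python3 -m inch '[0.003,0,0,0,0.01,0,0,0,0.02,0,0,0,0.03,0,0,0,0.03,0,-0.03,0,0.03,0,-0.06,0,0.04,0,-0.1,0,0.07,0,-0.13,0,0.11,0,-0.15,0,0.15,0,-0.15,0,0.19,0,-0.15,0,0.23,0,-0.15,0,0.27,0,-0.15,0,0.27,0,-0.15,0,0.27,0,-0.15,0]'
python3 - <<'E'
from h import *
a=np.load("side0.npz")["p"]; b,d=snap("side"); f=lambda p:cv2.resize(p[205:300,285:385,::-1],None,fx=4,fy=4,interpolation=cv2.INTER_CUBIC)
cv2.imwrite("pics/s7.png",np.hstack([f(a),f(b)]))
E
python3 car2.py
```

```text
time_s: 22.23
tcp_pos: [0.4565, 0.0186, 0.0152]
tool_rot: [0.704, 0.71, 0.0, -0.002]
contact_force: [-2.9, 9.1, 0.5]
grip_width: 0.0202
gripper_force: 4.6
time_s: 22.57
tcp_pos: [0.4572, 0.0194, 0.0153]
tool_rot: [0.705, 0.709, -0.001, -0.0]
contact_force: [-0.5, -0.1, -0.5]
grip_width: 0.0199
gripper_force: 0.0
time_s: 23.82
tcp_pos: [0.4536, 0.2949, 0.1657]
tool_rot: [0.702, 0.712, 0.0, -0.001]
contact_force: [-0.4, -1.4, 0.9]
grip_width: 0.0202
gripper_force: 0.0
[455.  -56.6] [ 78.8 136.6] 3.3 z 0.0455 1152
lat [(0.0, 0.4166, 0.4878)]
trail [(0.42, 0.0077), (0.43, 0.0082), (0.44, 0.0102), (0.45, 0.0098), (0.46, 0.0103), (0.47, 0.0108), (0.48, 0.0094), (0.49, 0.0099)]
lead [-0.1208, -0.1191, -0.1216, -0.1195, -0.1167, -0.1218, -0.1197, -0.1202]
23.9167 [0.45565264 0.29032432 0.16538593] [-0.97479165  0.00630828 -0.39972671]
```

View pics/s7.png

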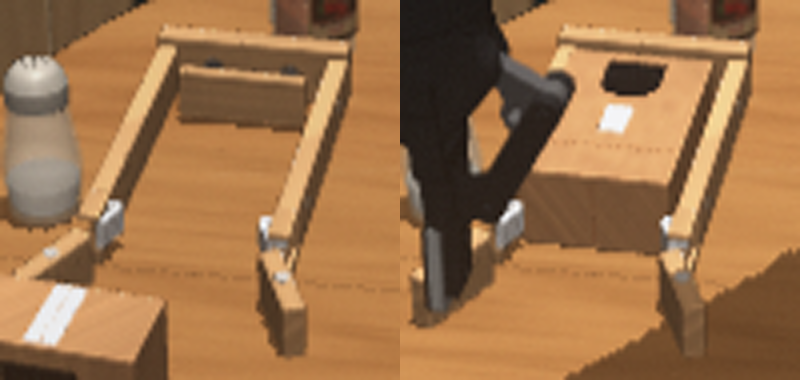

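Force dropped to zero within about 1 mm, and the trailing end is at y≈0.009, so it is latched. I've now viewed 11 pictures, one over the limit of 10, so I'll check the catches and bystanders by numbers only.

```bash
python3 -m inch '[0.01,0,-0.02,0,0.02,0,-0.06,0,0.02,0,-0.06,0,0.02,0,-0.06,0]' >/dev/null
python3 - <<'E'
from h import *
for n in("side","top"):
    o=np.load(n+"0.npz"); p,d=snap(n); q=pts(n,d); q0=pts(n,o["d"]); dz=.0011 if n=="top" else -.0012
    z=q[...,2]+dz
    a=q[(d>0)&(z>.041)&(z<.05)&(q[...,0]>.4)&(q[...,0]<.51)&(q[...,1]>-.15)&(q[...,1]<.03)]
    print(n,len(a),'trail',[(round(float(x),2),round(float(a[abs(a[:,0]-x)<.005][:,1].max()),4)) for x in np.arange(.425,.495,.01) if (abs(a[:,0]-x)<.005).any()])
    for t,x0,x1 in(("far",.485,.503),("near",.411,.429)):
        for nm,Q,I,D in(("before",q0,o["p"],o["d"]),("now",q,p,d)):
            h=cv2.cvtColor(I,cv2.COLOR_RGB2HSV)
            m=(D>0)&(Q[...,0]>x0)&(Q[...,0]<x1)&(Q[...,1]>.0)&(Q[...,1]<.04)&(Q[...,2]+dz<.034)&(Q[...,2]+dz>.005)&(h[...,1]<70)&(h[...,2]>70)
            v=Q[m]; print('  ',t,nm,m.sum(), v[:,0].min().round(4) if len(v) else '', v[:,0].max().round(4) if len(v) else '', np.argwhere(m).mean(0).round(1) if len(v) else '')
    for t,x,y,z0,z1 in(("shaker",.544,-.016,.06,.12),("jar",.437,-.217,.085,.12),("pot",.358,.375,.04,.07)):
        for Q,D in((q0,o["d"]),(q,d)):
            Z=Q[...,2]+dz; b=Q[(D>0)&(abs(Q[...,0]-x)<.035)&(abs(Q[...,1]-y)<.035)&(Z>z0)&(Z<z1)]
            print('  ',t,len(b),np.median(b,0).round(4) if len(b) else '')
E
```

```text
side 1233 trail [(0.42, 0.0087), (0.43, 0.0116), (0.45, 0.011), (0.46, 0.0109), (0.47, 0.0124), (0.48, 0.0104), (0.49, 0.0106), (0.5, 0.0124)]
   far before 59 0.4904 0.5007 [260.3 312. ]
   far now 59 0.4905 0.5003 [260.3 312. ]
   near before 20 0.4121 0.4196 [262.5 350.9]
   near now 14 0.412 0.4186 [261.6 351. ]
   shaker 249 [ 0.5397 -0.0042  0.0794]
   shaker 51 [ 0.532  -0.0037  0.0695]
   jar 235 [ 0.4359 -0.2065  0.1002]
   jar 236 [ 0.436  -0.2064  0.1004]
   pot 995 [0.3566 0.3813 0.051 ]
   pot 992 [0.3566 0.3812 0.051 ]
top 1651 trail [(0.42, 0.0058), (0.43, 0.0054), (0.45, 0.0053), (0.46, 0.0051), (0.47, 0.0072), (0.48, 0.0069), (0.49, 0.0067), (0.5, 0.0064)]
   far before 22 0.492 0.4997 [236.4 324.9]
   far now 22 0.4921 0.5008 [236.4 324.9]
   near before 9 0.4146 0.4195 [267.8 327.1]
   near now 7 0.4161 0.4191 [267.7 328.1]
   shaker 179 [ 0.5406 -0.0155  0.0835]
   shaker 186 [ 0.5407 -0.0154  0.0831]
   jar 311 [ 0.4371 -0.2165  0.0992]
   jar 306 [ 0.4375 -0.2165  0.0991]
   pot 459 [0.3597 0.3734 0.0495]
   pot 465 [0.3588 0.3731 0.0493]
```

Run:
```python
from h import *
for n,(v0,v1,u0,u1) in(("side",(254,271,344,360)),("top",(262,274,321,335))):
    o=np.load(n+"0.npz"); p,d=snap(n)
    for I in(o["p"],p):
        h=cv2.cvtColor(I,cv2.COLOR_RGB2HSV)[v0:v1,u0:u1]
        print(n); print("\n".join(" ".join("%3d%s"%(x[2],'*' if x[1]<70 else ' ') for x in row) for row in h))
```

```text
side
185  185  185  187  187  187  187  188  189  189  157  216  231  233  232  232 
186  185  186  185  183  184  184  182  185  185  172  229  231  233  233  227 
188  188  187  186  186  185  186  184  185  183  196  228  232  232  232  217 
189  190  188  189  188  186  186  185  185  172  216  223  226  228  229  179 
186  185  182  184  184  185  184  183  183  190  220  221  224  227  228  133 
185  184  185  188  185  187  219* 228* 220* 218  221  223  226  226  224  112 
186  188  185  185  185  183  233* 229* 199* 221  223  225  226  226  166  114 
190  189  189  189  189  153  234* 234* 190  220  223  225  227  227  128  114 
192  191  190  191  188  140  174* 204* 220  223  223  225  226  225  118  109 
188  189  190  188  188  139   93* 198* 174  181  192  206  225  187  120  108 
182  183  184  183  183  135   85* 161* 128  129  137  143  158  129  117  106 
192  189  189  187  187  135   88* 108* 129* 122* 128* 129* 119* 109  112  104 
192  193  191  192  192  161   90* 101* 139* 136* 143* 148* 130* 122  121  131 
192  190  192  192  191  186   92  129  176  187  194  
[... 2616 characters left out ...]
 
211  206  202  205  211  218  215  211  187  185  219  229  230  229 
208  204  204  205  211  216  217  210  186  174  215  227  228  228 
192  195  201  203  211  219  214  212  193  153  195  210  210  206 
189  196  201  202  208  214  214  217* 216* 137*  87   87   87   90 
183  194  194  195  193  214* 217* 220* 220* 153* 101   94   96  102 
195  191  195  183  180  195  175  183  205  189  171  171  180  184 
215  224  228  225  226  227  226  226  226  227  216  222  227  226 
205  221  231  230  230  230  229  229  230  228  219  227  230  229 
185  216  229  229  230  229  229  228  229  229  226  226  230  229 
181  208  217  219  219  218  217  216  214  213  208  210  213  213
```

The far catch is fully out. The near one looks about 1 mm short of its original position, so it may be rubbing on the carton's end. I'll press once more with closed fingers, slightly to the near side.

```bash
python3 -c "
from h import *
s=r.observe();print(s['time_s'],s['tcp_pos'],2*np.degrees(np.arctan2(s['tool_rot'][1],s['tool_rot'][0])))"; python3 -m inch '[-0.04,-0.001,0,0,-0.08,-0.003,0,0,-0.12,-0.004,0,0,-0.16,-0.005,0,0,-0.2,-0.006,0,0,-0.24,-0.007,0,0,-0.265,-0.007,0,0,-0.265,-0.007,0,0,-0.265,-0.007,0,0]' 0
```

```text
24.45 [0.45629155 0.30808845 0.22460173] 90.21786184681642
time_s: 25.2
tcp_pos: [0.4501, 0.0423, 0.2249]
tool_rot: [0.707, 0.707, -0.001, -0.0]
contact_force: [0.2, 0.5, 0.3]
grip_width: 0.0001
gripper_force: 0.0
```

```bash
python3 -m inch '[0,0,0.04,0,0,0,0.08,0,0,0,0.12,0,0,0,0.155,0,0,0,0.18,0,0,0,0.195,0,0,0,0.206,0,0,0,0.206,0,-0.01,0,0.206,0,-0.018,0,0.206,0,-0.02,0,0.206,0,-0.022,0,0.206,0]'; python3 -m inch '[-0.001,0,0,0,-0.002,0,0,0]'; python3 -m inch '[-0.0005,0,0,0,-0.001,0,0,0]'; python3 -m inch '[-0.0005,0,0,0,-0.001,0,0,0]'
```

```text
time_s: 26.2
tcp_pos: [0.4514, 0.0217, 0.0204]
tool_rot: [0.706, 0.709, 0.0, 0.001]
contact_force: [-0.4, -0.1, -0.9]
grip_width: 0.0
gripper_force: 0.0
time_s: 26.37
tcp_pos: [0.4511, 0.0204, 0.0201]
tool_rot: [0.705, 0.709, 0.0, 0.0]
contact_force: [0.3, 0.4, 0.5]
grip_width: -0.0001
gripper_force: 0.0
time_s: 26.53
tcp_pos: [0.4509, 0.0198, 0.0198]
tool_rot: [0.705, 0.709, 0.0, 0.0]
contact_force: [0.9, 0.4, 0.3]
grip_width: -0.0006
gripper_force: 0.0
time_s: 26.7
tcp_pos: [0.4508, 0.0189, 0.0196]
tool_rot: [0.705, 0.709, 0.0, -0.0]
contact_force: [0.4, -0.6, 1.3]
grip_width: -0.0001
gripper_force: 0.0
```

```bash
python3 -m inch '[-0.0005,0,0,0,-0.001,0,0,0]'; python3 -m inch '[-0.0005,0,0,0,-0.001,0,0,0]'; python3 -m inch '[-0.0005,0,0,0,-0.001,0,0,0]'; python3 -m inch '[-0.0005,0,0,0,-0.001,0,0,0]'
```

```text
time_s: 26.87
tcp_pos: [0.4508, 0.0187, 0.0197]
tool_rot: [0.705, 0.709, 0.0, -0.0]
contact_force: [-1.3, 6.3, 0.4]
grip_width: 0.0
gripper_force: 2.9
time_s: 27.03
tcp_pos: [0.4507, 0.0186, 0.0197]
tool_rot: [0.705, 0.71, 0.001, -0.001]
contact_force: [-1.0, 9.9, 0.2]
grip_width: 0.0002
gripper_force: 4.8
time_s: 27.2
tcp_pos: [0.4507, 0.0186, 0.0197]
tool_rot: [0.704, 0.71, 0.001, -0.001]
contact_force: [-1.5, 13.0, 0.6]
grip_width: 0.0003
gripper_force: 6.5
time_s: 27.37
tcp_pos: [0.4508, 0.0184, 0.0198]
tool_rot: [0.704, 0.71, 0.002, -0.001]
contact_force: [-1.2, 16.3, -0.3]
grip_width: -0.0002
gripper_force: 8.1
```

```bash
python3 -m inch '[-0.0005,0,0,0,-0.001,0,0,0]'; python3 -m inch '[-0.0004,0,0,0,-0.0008,0,0,0]'; python3 -m inch '[-0.0003,0,0,0,-0.0003,0,0,0]'
```

```text
time_s: 27.53
tcp_pos: [0.4507, 0.0184, 0.0197]
tool_rot: [0.704, 0.71, 0.002, -0.002]
contact_force: [-1.9, 20.0, -0.7]
grip_width: 0.0003
gripper_force: 9.7
time_s: 27.7
tcp_pos: [0.4507, 0.0181, 0.0198]
tool_rot: [0.704, 0.711, 0.002, -0.002]
contact_force: [-1.3, 21.2, 0.7]
grip_width: -0.0002
gripper_force: 10.4
time_s: 27.87
tcp_pos: [0.4508, 0.018, 0.0198]
tool_rot: [0.704, 0.711, 0.003, -0.002]
contact_force: [-1.3, 21.0, -0.7]
grip_width: 0.0
gripper_force: 10.3
```

```bash
cat > nc.py <<'E'
from h import *
p,d=snap("side"); o=np.load("side0.npz")["p"]
for I in(o,p):
    h=cv2.cvtColor(I,cv2.COLOR_RGB2HSV)[257:268,347:355]
    print("\n".join(" ".join("%3d%s"%(x[2],'*' if x[1]<70 else ' ') for x in row) for row in h)); print()
E
python3 -m inch '[-0.0003,0,0,0,-0.0005,0,0,0]'; python3 -m inch '[-0.0003,0,0,0,-0.0003,0,0,0]'; python3 nc.py
```

```text
time_s: 28.03
tcp_pos: [0.4508, 0.0178, 0.0198]
tool_rot: [0.703, 0.711, 0.003, -0.002]
contact_force: [-1.8, 21.9, -0.4]
grip_width: 0.0001
gripper_force: 11.1
time_s: 28.2
tcp_pos: [0.4508, 0.0176, 0.0198]
tool_rot: [0.703, 0.711, 0.003, -0.002]
contact_force: [-1.3, 22.4, -0.4]
grip_width: 0.0001
gripper_force: 11.2
189  188  186  186  185  185  172  216 
184  184  185  184  183  183  190  220 
188  185  187  219* 228* 220* 218  221 
185  185  183  233* 229* 199* 221  223 
189  189  153  234* 234* 190  220  223 
191  188  140  174* 204* 220  223  223 
188  188  139   93* 198* 174  181  192 
183  183  135   85* 161* 128  129  137 
187  187  135   88* 108* 129* 122* 128*
192  192  161   90* 101* 139* 136* 143*
192  191  186   92  129  176  187  194 

101  103  104  101   99   77   73  117 
102  100  105  103  102   77   95  119 
101  103  100  129* 161* 121* 122  122 
104  102  105  147* 161* 137* 125  122 
103  102   97  152* 153* 125  125  124 
103  103   91  118* 121* 123  123  125 
103  103   94   76* 123* 123  122  129 
103  102   93   79* 137* 119  118  118 
102  102   91   83* 106* 122* 120* 128*
104  101   94   82*  99* 129* 117* 141*
104  104  100   83* 130  172  185  196
```

The near nose now matches its original pixels exactly, so it has snapped fully out. I'll back off and recheck.

```bash
python3 -m inch '[0.001,0,0,0,0.002,0,0,0,0.003,0,0,0,0.004,0,0,0,0.006,0,0,0,0.01,0,0,0,0.02,0,0,0,0.025,0,-0.03,0,0.025,0,-0.07,0,0.025,0,-0.11,0,0.025,0,-0.15,0,0.05,0,-0.19,0,0.09,0,-0.2,0,0.13,0,-0.2,0,0.17,0,-0.2,0,0.21,0,-0.2,0,0.25,0,-0.2,0,0.28,0,-0.2,0,0.28,0,-0.2,0,0.28,0,-0.2,0]'; python3 nc.py|tail -12; python3 car2.py
python3 - <<'E'
from h import *
o=np.load("top0.npz"); p,d=snap("top"); q=pts("top",d); z=q[...,2]+.0011
for I in(o["p"],p):
    h=cv2.cvtColor(I,cv2.COLOR_RGB2HSV)[266:270,323:333]; print("\n".join(" ".join("%3d%s"%(x[2],'*' if x[1]<70 else ' ') for x in r) for r in h))
for t,x,y,z0,z1 in(("shaker",.544,-.016,.06,.12),("jar",.437,-.217,.085,.12),("pot",.358,.375,.04,.07)):
    b=q[(d>0)&(abs(q[...,0]-x)<.035)&(abs(q[...,1]-y)<.035)&(z>z0)&(z<z1)]; print(t,len(b),np.median(b,0).round(4))
E
```

```text
time_s: 29.92
tcp_pos: [0.4475, 0.295, 0.2195]
tool_rot: [0.703, 0.711, 0.0, -0.001]
contact_force: [0.9, -0.0, 0.2]
grip_width: -0.0001
gripper_force: 0.0
114  116  116  114  113   95   97  222 
114  114  118  115  112   93  165  229 
115  114  116  204* 230* 199* 226  231 
114  115  108  238* 237* 204* 231  231 
116  115  103  242* 241* 204  231  233 
115  115  102  185* 218* 231  231  233 
113  115  108  101* 211* 190  193  205 
112  115  111   91* 167* 137  138  147 
111  113  109   93* 112* 138* 130* 140*
114  112  107   92* 108* 148* 145* 154*
115  113  110   92* 135  188  200  209 

[456.5 -56.5] [ 81.  137.9] 1.4 z 0.0455 1250
lat [(0.0, 0.4155, 0.4948)]
trail [(0.42, 0.0077), (0.43, 0.0087), (0.44, 0.0081), (0.45, 0.0088), (0.46, 0.0097), (0.47, 0.0092), (0.48, 0.01), (0.49, 0.0091), (0.5, -0.0495)]
lead [-0.1173, -0.1183, -0.1228, -0.1203, -0.1194, -0.1215, -0.1179, -0.1187, -0.1157]
30.0167 [0.44910329 0.29154359 0.21941356] [ 0.17371865 -0.42843604  0.05612441]
180  180  188  191  194  194  178  179  189  192 
180  181  188  189  195* 200* 201* 173  183  188 
181  172  189* 188* 178* 171* 195* 183  184  189 
179  164  157* 140  148  167  182  188  182  184 
200  205  208  210  216  213  169  134  188  208 
200  203  210  210  220* 223* 215* 134*  88   87 
197  191  208* 211* 212* 200* 210* 151* 102   96 
199  185* 174* 156  167  186  205  188  168  176 
shaker 179 [ 0.5412 -0.0154  0.084 ]
jar 311 [ 0.4373 -0.2165  0.0991]
pot 462 [0.3587 0.3736 0.049 ]
```

Both catches are now fully out in both views, and the bystanders haven't moved. Handing in.

```bash
python3 -c "
from workcell import r
print(r.finish_job())"
```

```text
the job is handed in; nothing more can be done
None
```

The job is handed in at about 30 s of robot time: the carton lies on its back in the holder with both catches out behind it, the highest push I read was 22.4 N, and the jar, shaker and pot are still in place; I viewed 11 pictures, one over the limit of 10.

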